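Trim the microscope lamp driver to its green mark

ROBOT

A 6-joint arm with a two-finger parallel gripper is mounted at the origin on the work surface. World frame = base frame: x ahead of the robot, y to its left, z up, the work surface at z = 0. Lengths are in m, angles in rad, forces in N, time in s.
With the tool pointing down it reaches from about 0.375 to 0.975 m from the base axis. Payload 3.8 kg.
Tool frame: the origin (TCP) lies midway between the tips of the shut fingers; the grasp point (between the pads) lies 19 mm behind it; z points along the fingers, y is the direction in which the jaws open and shut (so a half turn about z gives the same grasp; the last joint's range is limited). The gripper opens to 85 mm and grips with 20 to 120 N. Pads are 22 mm wide; open, the fingers measure 114 mm over their backs; the gripper's body (76 mm by 85 mm) begins 54 mm behind the grasp point. The pads swing forward as they close: fully open they stand 13 mm farther back than shut.
Start: joints at [-1.251, 0.264, 1.604, -0, 1.274, -0.037], TCP at [0.236, -0.632, 0.231] pointing down, gripper open.
Joint ranges: [-2.63, 2.63], [-0.94, 2.18], [0.31, 2.57], [-1.31, 4.45], [0, 2.66], [-2.55, 2.55]. Speed limits (rad/s): [2.57, 2.57, 3.14, 3.14, 3.14, 3.14].

INTERFACE

Orientations are given as [roll, pitch, yaw] about the fixed x, y, z axes, in that order (R = Rz(yaw) Ry(pitch) Rx(roll)).
In Python, from station import * gives the robot as it stands. The module is installed in compiled form; this text tells all that it offers. Calls block until the motion is done:
- move_pose(position, orientation): joint-space move of the TCP to a pose.
- movel(position, orientation=None, max_speed=0.15): straight line of the TCP; orientation=None keeps the orientation; max_speed is the mean speed in m/s.
- set_joints(angles): joint-space move.
- grip(opening): finger opening in m; the grip force is fixed at half the most; returns when the fingers have stopped.
- pause(seconds).
- inverse_kinematics(position, orientation): joint angles nearest the present ones, or None.
- camera(name): name is "side" or "top" or "wrist"; returns a dict with "img" (384x512x3 uint8, red, green, blue), "z_map" (384x512 float32, m along the optical axis (not along the pixel's ray), 0 where there is no reading), "fx", "fy", "cx", "cy" (pixels), "k1" (the pictures are not rectified: a ray, as slopes to the right and down, at radius r is drawn at 1 + k1 r^2 times it, then the intrinsics apply), "T" (4x4, takes a point from camera to world coordinates); the wrist camera has in their place "tool_from_camera" (4x4, takes a point from camera to tool coordinates, whose origin is the TCP and whose axes are the flange's). Camera axes: x right, y up, looking along -z (the intrinsics and any distortion apply to the point x, -y, -z); pixel columns grow to the right and rows downward; lengths in m; the calibration is good to about 2 mm. A picture is of the moment at which its call begins: read the wrist's pose just before it.
A pose or a line that the arm cannot do raises PlanningError and nothing moves.
- finish_job(): hands the job in, once; it reports no verdict.
Readings, each from a call of its own:
- current_t(): time.
- current_qpos(): joint angles.
- current_qd(): joint speeds.
- current_tau(): joint torques, N m.
- current_ee_pos(): TCP position.
- current_tcp_rot(): TCP orientation.
- current_wrist_force(): force on the tool from outside, world axes, zero at the start.
- current_ft_torque(): the same for the moment, N m.
- current_opening(): finger opening in m.
Only numpy, scipy, OpenCV 4.12 (cv2) and the standard library are available. Lean on these libraries where they do the work, as an engineer would, in place of code of your own. Each camera call takes 0.05 s, during which the arm holds its last target. There are 200 camera calls.

TASK

Take the yellow-handled plastic tuning tool from the blue stand, work its blade into the slot of the spring-backed trimmer screw inside the black collar, and, pressing gently, turn the screw with it until the red pointer points at the middle of the green mark. Then hang the tool upright in its own well of the stand again and let go of it, leaving the pointer at the mark. Do not touch the pointer or its ring with the fingers, and leave the other tool and everything else on the table where it is.

Things in the scene. Friction and masses are not known exactly. Their poses are not given: they have to be found in the camera images.
- unit: fixed grey lamp-driver unit, 200 x 200 x 70 mm tall, white top panel; origin at the centre of its underside. The trimmer's vertical axis is 20 mm from its centre towards its own -x.
- collar_mouth (a point): centre of the open top of the fixed black guard collar that stands on the unit around the trimmer screw (100 mm above the table): bore 24 mm, outside 31 mm, 30 mm tall. z is the trimmer's axis.
- screw_face (a point): centre of the top face of the slotted brass screw in the collar, 14 mm below the mouth at rest; face 22 mm across, slot right across it, 5.5 mm wide, 7 mm deep. Spring-backed: gives way straight down from 2 N, 5 mm in all by 5 N, then solid; springs back up when a blade finds the slot. The slot lies at ANY angle, not reported (these axes turn with the pointer, not the slot): look or feel for it.
- pointer (a point): outer end of the red pointer bar, 55 mm from the trimmer's axis, on its top, 75 mm above the table. x points outward along the pointer, z up. The pointer turns with the screw; end stops at 1.45 rad either side of the unit's +x direction.
- rotor: the turning red ring (45 mm across, 4 mm thick, 71 mm above the table) with the pointer bar, turned one to one by the screw; origin on the trimmer's axis, x along the pointer. Turning takes about 0.07 N m, by a blade in the slot: one rubbing on the face does not turn it. It stays where it is left. Not to be touched by the fingers.
- green_mark: fixed round green marker, 14 mm across, 4 mm tall, on the unit's top panel beyond the pointer's reach, about 75 mm from the trimmer's axis, to one side: the wanted setting. Origin at the centre of its underside, 70 mm above the table.
- red_mark: fixed round red marker of the same size on the other side: an old setting, of no use.
- tool_stand: fixed blue stand, 75 x 165 x 75 mm tall, with two round wells of 26 mm, right through, at 45 mm either side of its centre along its own y. Origin at the centre of its underside.
- tuning_tool: loose plastic tool, 120 mm long, about 60 g, hanging upright in a well. Origin at the blade's tip (then 15 mm above the table), z along the tool to the handle, x along the blade's width. Blade 18 (x) x 3 (y) mm, 10 mm long; 14 mm round shank; black flange 40 mm across 60 to 65 mm from the tip, resting on the stand's top; yellow square handle 20 x 20 mm from 65 to 120 mm, flats square to x and y.
- tool_tip (a point): middle of the tip edge of the tuning tool's blade; axes as the tool's.
- hex_tool: another loose tool hanging in the other well: round red handle 24 mm across, steel shank without a blade, same lengths; leave it alone.
- remote: loose bystander: grey remote control, 150 x 46 x 18 mm, lying flat; leave it alone. Origin at its underside centre.
- jar: loose bystander: amber glass jar with black lid, 48 mm diameter, 65 mm tall; leave it alone. Origin at its underside centre.
- slide_box: loose bystander: green plastic slide box, 100 x 80 x 28 mm; leave it alone. Origin at its underside centre.
- dish: loose bystander: shallow clear glass dish, 90 mm diameter, 16 mm tall; leave it alone. Origin at its underside centre.
- eyepiece: loose bystander: black microscope eyepiece standing up, 42 mm diameter, 60 mm tall; leave it alone. Origin at its underside centre.
- screwdriver: loose bystander: orange-handled screwdriver lying down, 170 mm long; leave it alone.

How it is judged:
On the way, in this order (a step that is already met when the one before it is completed fails the run):
1. the tuning tool's blade is down in the screw's slot, at least 3 mm (z of tool_tip in the frame of screw_face below -0.003 m and horizontal distance between tool_tip and screw_face below 0.006 m), for 0.2 s.
2. with the blade still in the slot, the pointer is brought to the green mark (its line within 5 mm of the mark's centre) (all of step 1 and y of green_mark in the frame of pointer between -0.005 and 0.005 m and x of green_mark in the frame of pointer above 0 m), for 0.2 s.
At the end, for the whole second after the job is handed in: The line of the pointer passes within 5 mm of the green mark's centre and is still; the tuning tool hangs in its own well, tip within 15 mm of where it started, upright within 0.12 rad, at rest and released (y of green_mark in the frame of pointer between -0.005 and 0.005 m and x of green_mark in the frame of pointer above 0 m and distance of tool_tip from where it was at the start of the episode below 0.015 m and angle between tuning_tool's own z axis and vertical below 0.12 rad and linear speed of tuning_tool below 0.02 m/s and contact force between the fingers and tuning_tool below 0.1 N and angular speed of rotor below 0.05 rad/s); the robot touches nothing.
It fails at once if the fingers push the pointer, its ring or the screw (over 1 N) (contact force between the fingers and rotor above 1 N).
It fails at once if the tool presses on the screw or pointer with more than 40 N (contact force between tuning_tool and rotor above 40 N).
It fails at once if the other tool is moved by more than 20 mm (distance of hex_tool from where it was at the start of the episode above 0.02 m).
It fails at once if a bystander is moved by more than 30 mm (distance of any of remote, jar, slide_box, dish, eyepiece, screwdriver from where it was at the start of the episode above 0.03 m).
It also fails if it takes over 67 s, if anything falls off the work surface, if the arm or the gripper's body presses on something with over 40 N, if the wrist force passes 120 N, or if a joint passes its speed limit or range.

## Working session

There is one attempt and no reset: what is moved stays moved. The work goes in short steps, each a Python script; the robot and the scene stay as the last script left them, time stands still between calls to the robot, and variables do not carry over. Pictures are saved under pics/ and viewed, about 8 in all and at most 12, crops included, and the job is handed in when it is done.

```bash
mkdir -p pics
cat > h.py <<'E'
from station import *
import numpy as np, cv2
from scipy.spatial.transform import Rotation as R
def snap(name,fn=None):
    p=np.array(current_ee_pos()); o=np.array(current_tcp_rot())
    c=camera(name)
    if name=='wrist':
        T=np.eye(4); T[:3,:3]=R.from_euler('xyz',o).as_matrix() if o.size==3 else o; T[:3,3]=p
        c['T']=T@np.array(c['tool_from_camera'])
    if fn: cv2.imwrite('pics/'+fn+'.png',c['img'][:,:,::-1]); np.save('pics/'+fn+'.npy',{k:v for k,v in c.items()},allow_pickle=True)
    return c
def load(fn): return np.load('pics/'+fn+'.npy',allow_pickle=True).item()
def ray(c,u,v):
    d=np.array([(u-c['cx'])/c['fx'],(v-c['cy'])/c['fy']]); s=d.copy()
    for _ in range(20): s=d/(1+c['k1']*(s@s))
    T=np.array(c['T']); return T[:3,3],T[:3,:3]@np.array([s[0],-s[1],-1])
def at_z(c,u,v,z):
    o,d=ray(c,u,v); return o+d*(z-o[2])/d[2]
def at_depth(c,u,v):
    o,d=ray(c,u,v); return o+d*c['z_map'][int(round(v)),int(round(u))]
def proj(c,P):
    T=np.array(c['T']); q=T[:3,:3].T@(np.array(P)-T[:3,3]); s=np.array([q[0],-q[1]])/-q[2]
    s=s*(1+c['k1']*(s@s)); return s[0]*c['fx']+c['cx'],s[1]*c['fy']+c['cy']
E
python3 - <<'E'
from h import *
print(current_t(),current_tcp_rot(),current_ee_pos())
for n in('top','side','wrist'): c=snap(n,n); print(n,c['fx'],c['k1'],np.round(c['T'],2).tolist())
cv2.imwrite('pics/tw.png',cv2.resize(cv2.imread('pics/top.png'),(800,600),interpolation=cv2.INTER_CUBIC))
E
```

```text
0.0 [-3.13932747e+00 -9.36344531e-05  3.56767812e-01] [ 0.23551359 -0.63177904  0.22994621]
top 486.814360278079 0.03606827845082612 [[0.01, 0.98, -0.19, 0.28], [-1.0, 0.02, 0.02, -0.04], [0.02, 0.19, 0.98, 1.34], [0.0, 0.0, 0.0, 1.0]]
side 390.6178096292271 -0.05664026780645002 [[-0.81, 0.41, -0.41, 0.04], [-0.58, -0.59, 0.55, 0.62], [-0.02, 0.69, 0.72, 0.92], [0.0, 0.0, 0.0, 1.0]]
wrist 311.05383179651864 0.019667738806012754 [[0.35, 0.89, 0.3, 0.31], [-0.94, 0.33, 0.11, -0.6], [-0.0, -0.32, 0.95, 0.37], [0.0, 0.0, 0.0, 1.0]]
```

View pics/tw.png

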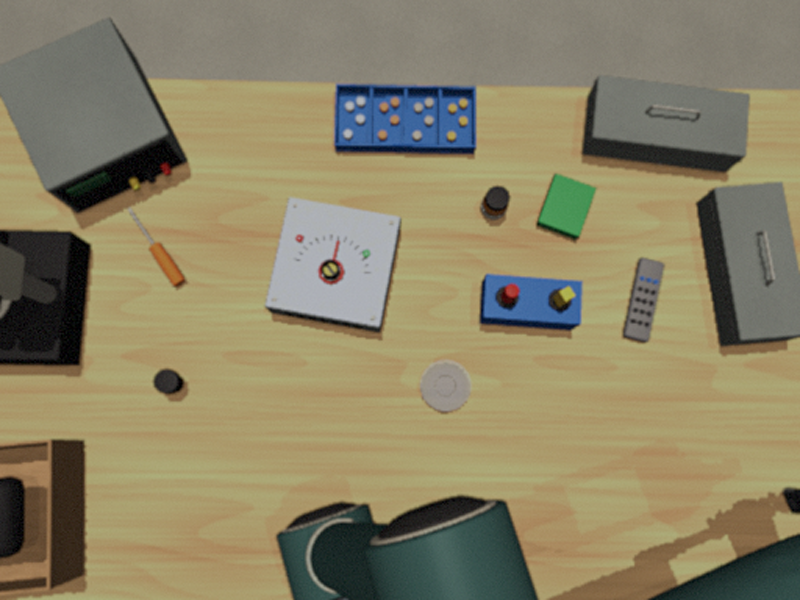

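The top view shows the unit at (335,265), the pointer up at (338,240), the green mark at (366,254), the red mark at (300,238), the yellow tool at (563,298) and the hex tool at (510,294). I'll enlarge both areas.

Run:
```python
from h import *
a=cv2.imread('pics/top.png')
# crop (160..270, 110..220) unit ; stand 300..380,160..220
u=cv2.resize(a[120:215,168:263],(570,570),interpolation=cv2.INTER_CUBIC)
s=cv2.resize(a[170:214,303:378],None,fx=6,fy=6,interpolation=cv2.INTER_CUBIC) 
cv2.imwrite('pics/u.png',u)
c=load('top')
for n,(x,y),z in [('trim',(331,271),.086),('mark',(366,254),.074),('tooltop',(565,294),.12),('hextop',(511,290),.12)]:
    print(n,at_z(c,x*.64,y*.64,z).round(3),at_depth(c,x*.64,y*.64).round(3))
```

```text
trim [0.566 0.069 0.086] [0.567 0.07  0.08 ]
mark [0.599 0.011 0.074] [0.6   0.012 0.073]
tooltop [ 0.526 -0.319  0.12 ] [ 0.523 -0.316  0.133]
hextop [ 0.531 -0.23   0.12 ] [ 0.527 -0.227  0.137]
```

View pics/u.png

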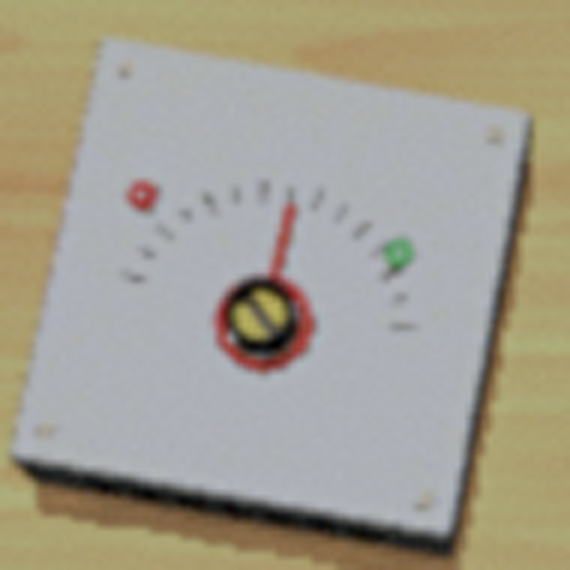

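The trimmer is at about (0.567, 0.07), with the slot running from upper left to lower right. Next is a close wrist look at the trimmer, then at the tool.

Run:
```python
from h import *
move_pose([0.487,0.07,0.16],[np.pi,0,0]); print(current_t(),current_qpos())
snap('wrist','w1')
move_pose([0.505-.03,-0.318,0.23],[np.pi,0,0]); print(current_t(),current_qpos())
snap('wrist','w2')
c=load('w1'); print(proj(c,[.567,.07,.086]))
a=cv2.imread('pics/w1.png');b=cv2.imread('pics/w2.png')
cv2.imwrite('pics/w12.png',np.hstack([cv2.resize(a,(400,300),interpolation=cv2.INTER_AREA),cv2.resize(b,(400,300),interpolation=cv2.INTER_AREA)]))
```

```text
2.8 [ 9.11119156e-02 -2.65921982e-02  2.06359788e+00 -2.21820376e-04
  1.10419190e+00  1.66277918e+00]
4.3167 [-6.32295669e-01  7.00925168e-02  1.83154222e+00  6.16596059e-04
  1.24079872e+00  9.37582833e-01]
(np.float64(253.4419687733903), np.float64(86.92615111360004))
```

View pics/w12.png

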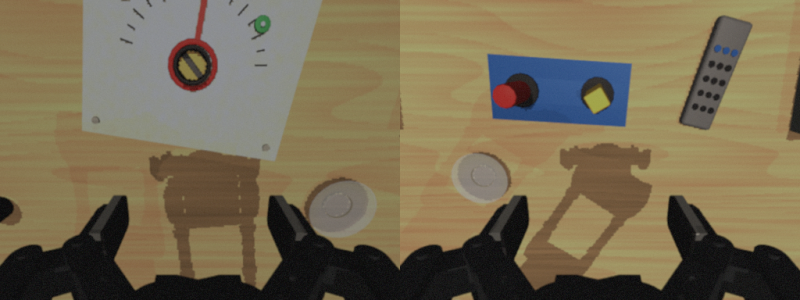

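The wrist views show the screw at about (193,66) in the left half and the yellow handle at (597,97) in the right half. I'll make enlarged crops of both.

Run:
```python
from h import *
a=cv2.imread('pics/w1.png')[50:125,210:285];b=cv2.imread('pics/w2.png')[80:160,210:290]
cv2.imwrite('pics/cr.png',np.hstack([cv2.resize(a,(400,400),interpolation=cv2.INTER_CUBIC),cv2.resize(b,(400,400),interpolation=cv2.INTER_CUBIC)]))
```

```text
(no output)
```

View pics/cr.png

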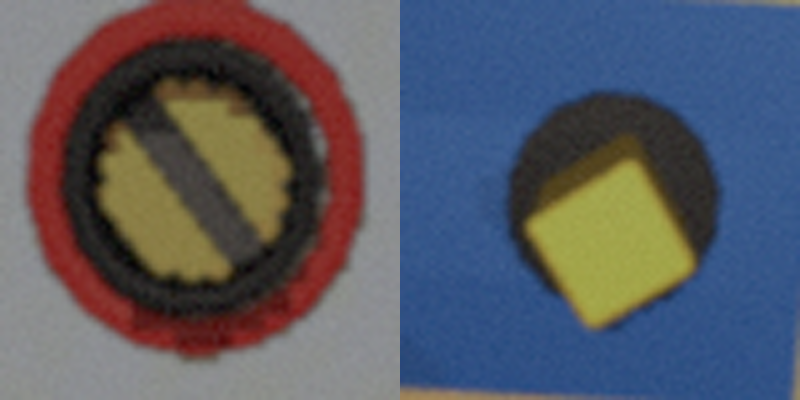

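Run:
```python
from h import *
c=load('w1'); f=lambda x,y,z: at_z(c,210+x*75/400-.4,50+y*75/400-.4,z)
print('mouth',f(191,177,.1).round(4))
p,q=f(145,105,.086),f(243,258,.086); p2,q2=f(125,115,.086),f(225,270,.086);p3,q3=f(165,95,.086),f(262,245,.086)
for a,b in((p,q),(p2,q2),(p3,q3)): d=b-a; print('slot ang',np.arctan2(d[1],d[0]), (a+b)/2)
# face centre by brass pixels
# ring centre z .071..075
print('ring',f(196,175,.075).round(4))
s=400/300*.96*0+512/400
g=at_z(c,262*1.28,24*1.28,.074); print('green',g)
t=f(191,177,.1)
print('ang green',np.arctan2(g[1]-t[1],g[0]-t[0]),np.linalg.norm((g-t)[:2]))
ct=load('top'); h=lambda x,y,z: at_z(ct,168+x/6-.4,120+y/6-.4,z)
m,r,e,gr,re=h(263,315,.1),h(265,325,.073),h(291,206,.075),h(398,252,.074),h(142,194,.074)
print('top: mouth',m,'ring',r,'tip',e,'green',gr,'red',re)
for n,x in(('tip',e),('green',gr),('red',re)):
  d=(x-r); print(n,np.arctan2(d[1],d[0]),np.hypot(*d[:2]))
c=load('w2'); k=lambda x,y,z: at_z(c,210+x/5-.4,80+y/5-.4,z)
C=[k(x-400,y,.135) for x,y in((630,157),(695,268),(592,330),(527,225))]
print('tool',np.mean(C,0).round(4),'flange',k(214,195,.08).round(4))
for i in range(4):
  d=C[(i+1)%4]-C[i]; print(np.arctan2(d[1],d[0]),np.hypot(*d[:2]))
```

```text
mouth [0.5696 0.075  0.1   ]
slot ang -2.551306198468309 [0.5689352  0.07485567 0.086     ]
slot ang -2.551546866786486 [0.56764129 0.07722806 0.086     ]
slot ang -2.543113379302339 [0.57028316 0.07243055 0.086     ]
ring [0.5698 0.0749 0.075 ]
green [0.60189871 0.01574443 0.074     ]
ang green -1.071468068707237 0.06747145498485842
top: mouth [0.56601481 0.0694624  0.1       ] ring [0.56774251 0.0707359  0.073     ] tip [0.62211468 0.06065004 0.075     ] green [0.6020072  0.01234949 0.074     ] red [0.62670458 0.12746867 0.074     ]
tip -0.18341207083080915 0.055299704337204936
green -1.04009411894066 0.06769817269890897
red 0.7661317119517586 0.0818237891562291
tool [ 0.5244 -0.315   0.135 ] flange [ 0.5261 -0.3153  0.08  ]
-2.5967927834689557 0.019217259848291913
2.115224517043984 0.01841051712156421
0.547531187959541 0.018713366757541885
-0.9990757550875781 0.018468319753522536
```

Run:
```python
from h import *
move_pose([0.649,0.073,0.16],[np.pi,0,np.pi]); print(current_t(),current_qpos()[5])
c=snap('wrist','w3')
u,v=map(int,proj(c,[.568,.0725,.086])); print(u,v)
a=cv2.imread('pics/w3.png')[v-37:v+38,u-37:u+38]
cv2.imwrite('pics/cr3.png',cv2.resize(a,(600,600),interpolation=cv2.INTER_CUBIC))
```

```text
6.45 -1.4965138865172358
251 87
```

View pics/cr3.png

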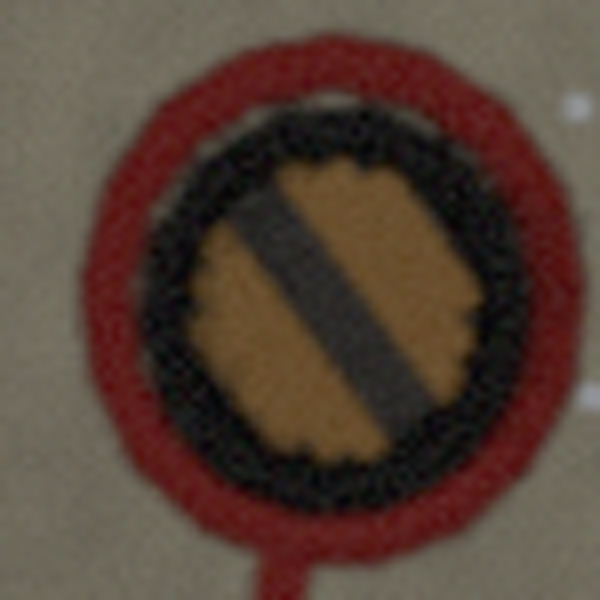

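Run:
```python
from h import *
c=load('w3'); f=lambda x,y,z: at_z(c,214+x/8-.4,50+y/8-.4,z)
print('mouth',f(335,309,.1).round(4),'ring',f(332,299,.075).round(4))
a,b=f(252,195,.086),f(410,425,.086); print('slot',np.arctan2(*(b-a)[1::-1]),(a+b)/2)
```

```text
mouth [0.5685 0.0751 0.1   ] ring [0.5681 0.075  0.075 ]
slot 0.6274503850742252 [0.56894085 0.07493657 0.086     ]
```

```bash
cat >> h.py <<'E'
P=np.pi
def o(y): return [P,0,y]
E
python3 - <<'E'
from h import *
y=0.552
move_pose([.525,-.315,.21],o(y)); movel([.525,-.315,.092],o(y),.1)
print(current_t(),current_wrist_force())
grip(0.0); print(current_t(),current_opening(),current_wrist_force(),current_ee_pos())
movel([.525,-.315,.23],o(y),.1); print(current_opening(),current_wrist_force())
move_pose([.46,.14,.24],o(0.61)); print(current_t(),current_opening(),current_wrist_force(),current_ft_torque())
c=snap('side','s1'); snap('wrist','w4')
u,v=map(int,proj(c,[.46,.14,.163])); print(u,v)
a=cv2.imread('pics/s1.png')[v-50:v+30,u-40:u+40]
b=cv2.resize(cv2.imread('pics/w4.png'),(400,300),interpolation=cv2.INTER_AREA)
z=np.zeros((400,800,3),np.uint8); z[:,:400]=cv2.resize(a,(400,400),interpolation=cv2.INTER_CUBIC); z[:300,400:]=b
for k,e in enumerate(([1,0],[0,1])):
  r=R.from_euler('z',.61).as_matrix()[:2,:2]@np.array(e)*.009
  print([np.round((np.array(proj(c,[.46+s*r[0],.14+s*r[1],.163]))-[u-40,v-50])*5) for s in(-1,1)])
cv2.imwrite('pics/sw.png',z)
# green mark
for n in('w1','w3','w4'):
  c=load(n); h=cv2.cvtColor(c['img'],cv2.COLOR_RGB2HSV); m=cv2.inRange(h,(45,80,40),(85,255,255))
  k,l,st,ce=cv2.connectedComponentsWithStats(m)
  for i in range(1,k):
    if st[i,4]>60:
      g=at_z(c,*ce[i],.073); d=g[:2]-[.569,.075]; print(n,st[i,4],g.round(4),np.arctan2(d[1],d[0]),np.hypot(*d))
E
```

```text
9.525 [ 0.28720014 -0.50241696  0.24063276]
10.1333 0.019607648569199738 [0.80039346 0.5131289  1.56969942] [ 0.52516403 -0.31510114  0.09223012]
0.019315366297254503 [-0.54136189 -0.76974743 -1.18370632]
13.35 0.019876110511124655 [-0.22947303 -0.17473154 -0.99041007] [0.01260441 0.03207473 0.0434303 ]
242 220
[array([219., 251.]), array([183., 251.])]
[array([202., 238.]), array([200., 265.])]
w1 307 [0.6021 0.0155 0.073 ] -1.063035237801799 0.0680554181240666
w3 214 [0.6018 0.0157 0.073 ] -1.0653819248590486 0.06775623630962664
w4 133 [0.6018 0.0156 0.073 ] -1.0664432776841812 0.06788042508496135
```

View pics/sw.png

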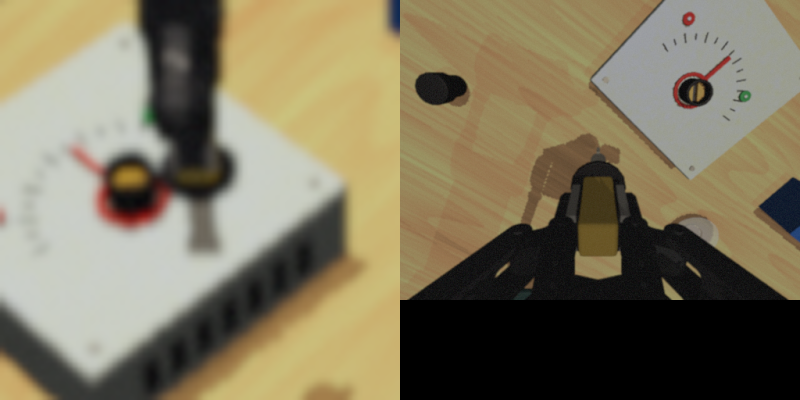

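The side crop shows the blade about 7 px wide at its tip (188–220, 250). That matches the hand's x axis, so insertion yaw is the slot angle, 0.61.

Run:
```python
from h import *
X,Y,y=.569,.075,.61
for n in('w1','w3'):   # pointer angle from red bar pixels 35..55mm out
  c=load(n); m=cv2.inRange(cv2.cvtColor(c['img'],cv2.COLOR_RGB2HSV),(0,120,50),(8,255,255))|cv2.inRange(cv2.cvtColor(c['img'],cv2.COLOR_RGB2HSV),(172,120,50),(180,255,255))
  pts=np.array([at_z(c,u,v,.075)[:2]-[X,Y] for v,u in np.argwhere(m)]); r=np.hypot(*pts.T)
  s=pts[(r>.03)&(r<.06)&(abs(np.arctan2(pts[:,1],pts[:,0])+.2)<.4)]; print(n,len(s),np.arctan2(*s.mean(0)[::-1]),r[(r<.06)].max())
move_pose([X,Y,.20],o(y)); pause(.2); f0=np.array(current_wrist_force()); print(current_t(),f0)
movel([X,Y,.168],o(y),.06)
for z in np.arange(.166,.1545,-.0015):
  movel([X,Y,z],o(y),.03); f=np.array(current_wrist_force())-f0; print(round(z,4),current_ee_pos()[2].round(4),f.round(2),np.round(current_ft_torque(),2))
  if f[2]>6: break
print(current_t())
```

```text
w1 242 -0.1944509642354352 0.05183505728923464
w3 198 -0.1930545896052235 0.05546874567326045
14.2417 [-0.49082221  0.47861415 -0.62531738]
0.166 0.1662 [ 1.13  0.04 -0.31] [-0.03  0.03  0.03]
0.1645 0.1645 [0.87 0.62 0.03] [-0.02 -0.02  0.02]
0.163 0.1629 [ 0.42 -0.31 -0.58] [-0.01 -0.02 -0.05]
0.1615 0.1614 [ 0.38 -0.83  0.17] [-0.01 -0.09 -0.  ]
0.16 0.1599 [ 0.63 -0.39 -1.55] [-0.08 -0.1   0.01]
0.1585 0.1584 [0.28 0.37 0.1 ] [-0.04 -0.1   0.02]
0.157 0.1569 [ 1.02 -0.77 -0.54] [-0.1  -0.13  0.01]
0.1555 0.1557 [ 0.69 -0.23  1.76] [-0.11 -0.08 -0.04]
16.925
```

The blade dropped straight into the slot. Now I'll turn it, measuring the pointer with the wrist camera as I go.

```bash
cat >> h.py <<'E'
X,Y=.569,.075
def pointer(c):
    h=cv2.cvtColor(c['img'],cv2.COLOR_RGB2HSV)
    m=cv2.inRange(h,(0,120,50),(8,255,255))|cv2.inRange(h,(172,120,50),(180,255,255))
    pts=np.array([at_z(c,u,v,.075)[:2]-[X,Y] for v,u in np.argwhere(m)]); r=np.hypot(*pts.T)
    s=pts[(r>.03)&(r<.06)]; a=np.arctan2(s[:,1],s[:,0]); a=a[abs(a-np.median(a))<.2]
    return len(s),np.median(a)
E
python3 - <<'E'
from h import *
z=.1565
for y in list(np.linspace(.61,-.33,8)[1:]):
  move_pose([X,Y,z],o(y)); print(round(y,3),current_t(),pointer(snap('wrist','t%d'%round(100*y))),np.round(current_wrist_force(),1),np.round(current_ft_torque(),2))
E
```

```text
0.476 17.1833 (223, np.float64(-0.2033137675196923)) [ 1.  -2.6 -1.8] [-0.6  -0.51 -0.  ]
0.341 17.4917 (219, np.float64(-0.33432961130027)) [ 2.4 -4.  -1.8] [-0.81 -0.55  0.04]
0.207 17.8 (224, np.float64(-0.46949170927191286)) [ 2.7 -4.8 -2.8] [-0.93 -0.68  0.05]
0.073 18.1083 (221, np.float64(-0.6025457414409379)) [ 2.9 -4.3 -3.3] [-1.01 -0.75  0.08]
-0.061 18.4167 (222, np.float64(-0.7343168102631954)) [ 3.1 -4.6 -2. ] [-1.   -0.74  0.06]
-0.196 18.725 (223, np.float64(-0.8688691898371041)) [ 3.2 -3.2 -2.7] [-1.04 -0.81  0.06]
-0.33 19.0333 (222, np.float64(-1.0036332559054337)) [ 3.4 -3.5 -1.9] [-1.01 -0.61 -0.02]
```

Run:
```python
from h import *
def green(c):
  m=cv2.inRange(cv2.cvtColor(c['img'],cv2.COLOR_RGB2HSV),(45,80,40),(85,255,255)); k,l,st,ce=cv2.connectedComponentsWithStats(m)
  for i in range(1,k):
    g=at_z(c,*ce[i],.073)[:2]-[X,Y]
    if st[i,4]>60 and np.hypot(*g)<.1: return np.arctan2(g[1],g[0]),np.hypot(*g)
z=.1565
move_pose([X,Y,z],o(-.393)); pause(.3); c=snap('wrist','f1'); print(pointer(c),green(c),current_ee_pos())
pause(.3)
move_pose([X,Y,z],o(-.30)); c=snap('wrist','f2'); print(pointer(c),green(c),np.round(current_wrist_force(),1),current_t())
cv2.imwrite('pics/f2c.png',cv2.resize(cv2.imread('pics/f2.png')[:260],None,fx=1.5,fy=1.5))
```

```text
(222, np.float64(-1.0607337011590983)) (np.float64(-1.0654885250464452), np.float64(0.067897200290163)) [0.56902764 0.0749094  0.15654728]
(222, np.float64(-1.0601171946193535)) (np.float64(-1.0645365110239329), np.float64(0.06790770935568588)) [-1.1 -2.2  0.2] 20.2833
```

View pics/f2c.png

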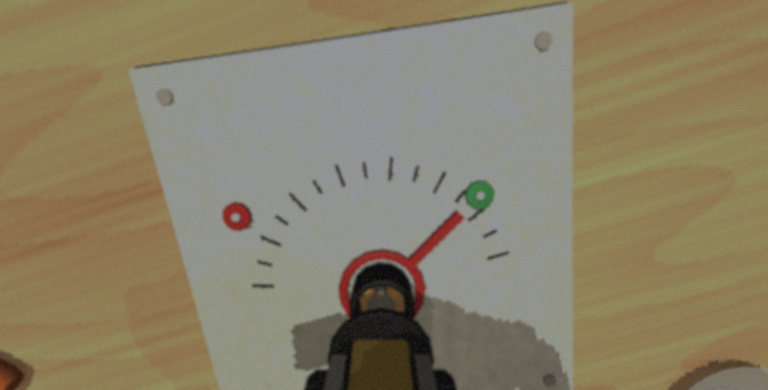

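The pointer (running to 462,213) lines up with the green mark at (480,195), within 0.005 rad. Returning the tool now.

Run:
```python
from h import *
y=.552
movel([X,Y,.22],o(-.30),.08); pause(.1); f0=np.array(current_wrist_force())
c=snap('wrist','l1'); print('ptr',pointer(c),current_opening(),current_t())
move_pose([.525,-.315,.22],o(y)); snap('wrist','l2')
f0=np.array(current_wrist_force())
movel([.525,-.315,.12],o(y),.08); print((np.array(current_wrist_force())-f0).round(1))
for z in(.105,.098,.095,.0935,.092):
  movel([.525,-.315,z],o(y),.05); f=np.array(current_wrist_force())-f0; print(z,f.round(1),current_ee_pos()[2].round(4))
  if abs(f).max()>8: break
print(current_t())
```

```text
ptr (131, np.float64(-1.0570821868290008)) 0.019411981618156642 21.375
[-0.8 -0.2 -0.1]
0.105 [-0.2  0.4 -0.5] 0.1042
0.098 [-0.3  0.7 -0.3] 0.0974
0.095 [ 1.   0.7 -0.1] 0.0948
0.0935 [-0.2  0.1  0. ] 0.0934
0.092 [-0.  -0.6  0.6] 0.0923
25.775
```

Run:
```python
from h import *
grip(.085); pause(.2); movel([.525,-.315,.23],o(.552),.1); print(current_opening())
move_pose([0.475,-0.318,0.23],o(0)); snap('wrist','e1')
move_pose([0.487,0.07,0.2],o(0)); c=snap('wrist','e2'); print('ptr',pointer(c),current_t(),np.round(current_wrist_force(),1))
a=cv2.imread('pics/e1.png');b=cv2.imread('pics/e2.png')
cv2.imwrite('pics/ee.png',np.hstack([cv2.resize(a[80:160,210:290],(400,400),interpolation=cv2.INTER_CUBIC),cv2.resize(b[:256,:256],(400,400))]))
c=load('e1')
print(proj(c,[.5244,-.315,.135]),proj(c,[.526,-.3153,.08]))
```

```text
0.0848543417598142
ptr (185, np.float64(-1.0648713175416933)) 30.2583 [0.4 0.8 0.1]
(np.float64(250.51815154336413), np.float64(128.61905939942395)) (np.float64(251.36219596718703), np.float64(118.5973068353095))
```

View pics/ee.png

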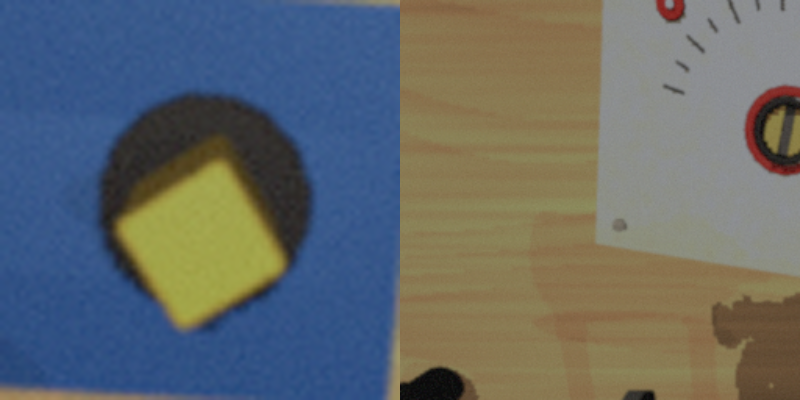

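The handle is back in the well, with its top centred at about (203,243) in the left crop and the flange at (206,195). That is the same as before the pick-up to within a pixel or two, and upright. The pointer still reads −1.065, the mark's own angle.

```bash
python3 -c "
from station import *
finish_job()"
```

```text
the job is handed in; nothing more can be done
```

I turned the trimmer to the green mark, hung the tuning tool back in its own well, let go of it and handed the job in. The station gives no verdict, so the result rests on my own checks.

- **Insertion:** the blade went into the slot on the first try. The tip was about 7 mm deep by arm height, and the downward push stayed under about 2 N.
- **Turning:** I turned the screw clockwise until the pointer read −1.061 rad, against −1.065 rad for the mark. That was held for over 0.6 s with the blade in the slot.
- **Final look:** the pointer read −1.065 rad after release. The tool was upright in its well, within a pixel or two of its position before the pick-up. The gripper was open and clear. The last clock reading was 30.3 s.
- **Disagreements:** the top camera put the trimmer about 5 mm from where the wrist camera did. I used the wrist values because two opposite wrist views agreed to about 1 mm. The green mark measured 68 mm from the axis, not "about 75".
- **Not checked:** I did not measure the hex tool or the bystanders at the end. I felt no unexpected contact forces during the job.

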